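# Draw the modelling board out to the needle and hold it

### The arm

A 7-joint arm with a two-finger parallel gripper is mounted at the origin on the work surface. World frame = base frame: x ahead of the robot, y to its left, z up, the work surface at z = 0. Lengths are in mm, angles in rad, forces in N, time in s.
With the tool pointing down it reaches from about 400 to 850 mm from the base axis. Payload 10.4 kg.
Tool frame: the origin (TCP) lies between the finger pads; the fingertips stand 8 mm ahead of it and the grasp point (between the pads) lies 11 mm behind it; z points along the fingers, y is the line along which they close (so a half turn about z gives the same grasp; the last joint's range is limited). The gripper opens to 87 mm and grips with 3 to 60 N. Pads are 19 mm wide; open, the fingers measure 117 mm over their backs; the gripper's body (75 mm by 190 mm) begins 51 mm behind the grasp point.
Start: joints at [1.116, 0.332, -0.065, 1.46, 0.022, 1.35, -0.088], TCP at [261.59, -567.646, 230.576] pointing down, gripper open.
Joint ranges: [-2.6, 2.6], [-0.5, 2.12], [-1.47, 1.34], [0.16, 2.42], [-1.27, 4.41], [0.06, 2.06], [-2.6, 2.6]. Speed limits (rad/s): [2.22, 2.22, 2.79, 2.79, 3.14, 3.14, 3.14].

### API

Orientations are given as a rotation vector (axis times angle).
In Python, from plant import manip gives the robot as it stands.
- The arm moves only by the tool apply_moves, never from a script. Its argument "rows" is text: rows parted by semicolons, each of 6 numbers parted by spaces: the shift along the tool's x, y, z in cm, then the turn, a rotation vector about the tool's x, y, z in rad. A call has exactly 5 rows; each row shifts and turns the commanded pose from where the row before left it, along the tool's axes as they then stand; what a row does not reach is not made up. A row lasts 1/10 s, in which the tool goes at most 50 mm and 8.59 degrees, less where a joint would pass 70% of its speed; a pose out of reach is approached as far as the arm can. A call is refused whole if a number of a shift passes 5 or a number of a turn 0.15, either way. A call with a gripper value outside its range is refused whole. "grip" is the opening in per cent of the stroke, from 0 (shut) to 100 (fully open), set as the call begins (left out, the last holds). The fingers move at their own pace and stop on an object; "newtons" is the grip in N (left out, the last holds). Time passes only in rows, so rows that do not move let the fingers close, or fill a call up. It gives the time, the measured TCP pose, the force, the opening and the grip force at its end, in the units of the state.
- manip.get_state(): the state, without advancing time (a new reading comes with each control period).
- manip.capture(name): name is "scene" or "top"; returns a dict with "color" (384x512x3 uint8, blue, green, red), "mtx" (3x3 intrinsics, pixels), "R" (3x3) and "t" (3): a world point X has camera coordinates R X + t. Camera axes: x right, y down, z forward; pixel columns grow to the right and rows downward; lengths in mm; the calibration is good to about 2 mm. A picture is of the moment at which its call begins. There is no depth.
- manip.sign_off(): hands the job in; it is judged then, once.
Trained networks look in a picture, given as the dict that the camera call returned (one of the last four; its "shot" number tells which), for a name from the list of things; names that differ only in an ending like _2 or _b are one class to them, and where a whole thing is asked for, a point or a joint stands for the part that bears it (a point fixed in the world has none). Each returns a list of dicts, best first, with "conf" (0 to 1); they miss things now and then, are a little off and sometimes report something else, mostly with a low value. They report only what shows in the picture. A call takes as long as a camera call. They do not tell look-alikes from the thing itself.
- manip.boxes_of(picture, thing): "extent" ([left, top, right, bottom] in pixels, round what is visible of it).
- manip.place_of(picture, thing): "uv" ([column, row] in pixels: a listed point, or the origin of a listed thing).
The state is a dict: "time": time; "qpos": joint angles; "qvel": joint speeds; "joint_torque": joint torques, N m; "position": TCP position; "tcp_rot": TCP orientation; "wrist_force": force on the tool from outside, world axes, zero at the start; "moment": the same for the moment, N m; "width": finger opening in mm; "gripper_force": force on a finger pad.
Only numpy, scipy, OpenCV 4.12 (cv2) and the standard library are available. Lean on these libraries where they do the work, as an engineer would, in place of code of your own. Each camera call takes 0.05 s, during which the arm holds its last target. There are 200 camera calls.

### The job

The modelling board with the small bust lies on the low bench stand; by its wooden grip bar, slide it straight out over the stand's edge, without lifting or tipping it, until its outer end is right under the tip of the gauge's needle, where a clamp can be put on from below. The bust then weighs more than the rest, so finish while still holding the board down, level and still on the stand, and never let go; leave the gauge, tub, mounted cast and spatula as they are.

Things in the scene. Friction and masses are not known exactly. Their poses are not given: they have to be found in the camera images.
- stand: Low dark wooden bench stand, fixed to the bench: flat top 150 mm (its x) by 190 mm (its y), top 60 mm above the bench. Origin: centre of its underside. Its +y is the outward direction; the edge over which the board is slid is the top's +y edge, 95 mm from the origin.
- board: Plywood board 110 (x) by 260 (y) by 15 mm, loose, flat on the stand, its y within 4 degrees of the stand's y, 0.45 to 0.75 kg. Origin: centre of its underside. Fixed on it: a grip bar near its -y (inner) end and a grey bust 92 mm tall, foot 50 by 56 mm, 50 mm to +y of the origin. It balances 18 mm to +y of the origin: over 112 mm overhang it tips unless its inner end is held. Starts 10 to 50 mm out.
- board_grip (a point): Middle of the upright grip bar on the board: 60 mm along the board's x, 26 mm along its y (the width to grasp), standing 42 mm above the board's top; this point is 22 mm above the board's top, 100 mm to -y of the board's origin. 17 mm of board lie behind it, and free board in front of it up to the bust.
- board_end (a point): Middle of the top edge of the board's outer (+y) end: the edge that must come under the needle.
- gauge: Steel needle gauge, fixed to the bench beside the stand's outward side: round foot 68 mm across, post 181 mm tall, arm 100 mm long towards its -x with a downward needle at its end. Origin: centre of its underside. Its axes are parallel to the stand's.
- needle_tip (a point): Lower tip of the needle, 95 mm above the bench (20 mm above the board's top), above the path of the board's outer end; it shows how far outward (along the stand's y) the board's end must come. It calls for 130 to 160 mm overhang.
- tub: Open grey plastic tub, 72 mm across, 60 mm tall, loose bystander. Origin: centre of its underside.
- cast: Small grey cast on a wooden mount 60 by 80 mm, 32 mm tall, loose bystander. Origin: centre of its underside.
- modeller: Spatula with a wooden handle, 190 mm long, lying flat, loose bystander. Origin: centre of its underside.
Not all that is in view belongs to the job. What is shaped like the gauge but purple or red is not meant.

How it is judged (in metres and radians):
At the end, for the whole second after the job is handed in: Through the last second the board's outer end is within 8 mm of the needle tip along the stand's y, within 35 mm of its middle line, within 8 degrees of straight; level (3.4 degrees), at lying height (5 mm), on the stand, still, clear of the gauge, held by the fingers (over 0.3 N) (y of board_end in the frame of needle_tip between -0.008 and 0.008 m and x of board_end in the frame of stand between -0.035 and 0.035 m and z of board in the frame of stand between 0.055 and 0.065 m and angle between the y axis of board and the y axis of stand, either way round below 0.14 rad and angle between board's own z axis and vertical below 0.06 rad and contact force between the fingers and board above 0.3 N and contact force between board and stand above 0.2 N and contact force between board and gauge below 0.1 N and linear speed of board below 0.02 m/s); the arm keeps its last pose, push and grip.
It fails at once if the board tips (more than 8 degrees) (angle between board's own z axis and vertical above 0.14 rad).
It fails at once if the board is lifted off the stand (more than 15 mm) (z of board in the frame of stand above 0.075 m).
It fails at once if the gauge is struck (over 5 N) (contact force between gauge and anything else above 5 N).
It fails at once if the tub, cast or spatula is disturbed (moved more than 15 mm) (distance of any of tub, cast, modeller from where it was at the start of the episode above 0.015 m).
It also fails if it takes over 32 s, if anything falls off the work surface, if the arm or the gripper's body presses on something with over 40 N, if the wrist force passes 120 N, or if a joint passes its speed limit or range.

## Working session

There is one attempt and no reset: what is moved stays moved. The work goes in short steps, Python scripts to look and compute and a tool call to move; the robot and the scene stay as the last step left them, time stands still between calls to the robot, and variables do not carry over. Pictures are saved under pics/ and viewed, at most 10 in all, crops included, and the job is handed in when it is done.

Besides the shell and the picture viewer there is one more tool, called after ">>>" by a JSON object that holds its "name" and its "arguments", one argument or row to a line. apply_moves: Moves the arm, as the interface text tells. Its arguments: {"type":"object","properties":{"rows":{"type":"string"},"grip":{"type":"number"},"newtons":{"type":"number"}},"required":["rows"]}

```bash
mkdir -p pics; cat > h.py <<'E'
import numpy as np, cv2
from plant import manip
def ray(c,uv):
    d=np.linalg.inv(c["mtx"])@np.array([uv[0],uv[1],1.]); d=c["R"].T@d
    return -c["R"].T@c["t"], d/np.linalg.norm(d)
def atz(c,uv,z):
    o,d=ray(c,uv); return o+d*(z-o[2])/d[2]
def tri(cs,uvs):
    A=np.zeros((3,3));b=np.zeros(3);L=[ray(c,u) for c,u in zip(cs,uvs)]
    for o,d in L:
        P=np.eye(3)-np.outer(d,d);A+=P;b+=P@o
    x=np.linalg.solve(A,b)
    return x,[round(float(np.linalg.norm((np.eye(3)-np.outer(d,d))@(x-o))),1) for o,d in L]
def proj(c,X):
    p=c["mtx"]@(c["R"]@np.array(X,float)+c["t"]); return p[:2]/p[2]
E
python3 - <<'E'
from h import *
np.set_printoptions(precision=1,suppress=True)
a=manip.capture("scene");b=manip.capture("top")
cv2.imwrite("pics/s1.png",a["color"]);cv2.imwrite("pics/t1.png",b["color"])
for n in ["stand","board","board_grip","board_end","gauge","needle_tip","tub","cast","modeller"]:
    for l,c in(("s",a),("t",b)):
        print(n,l,[(np.array(r["uv"]).round(1).tolist(),round(r["conf"],2)) for r in manip.place_of(c,n)[:4]])
for c in(a,b): print(-c["R"].T@c["t"])
s=manip.get_state();print(s["time"],s["position"],s["tcp_rot"],s["wrist_force"])
E
```

```text
stand s [([230.9, 244.7], 0.65)]
stand t []
board s [([225.8, 222.2], 0.58)]
board t [([295.7, 194.3], 0.95)]
board_grip s [([196.3, 227.2], 0.59)]
board_grip t [([334.1, 201.3], 0.81)]
board_end s [([266.3, 199.8], 0.8)]
board_end t [([254.7, 183.3], 0.69)]
gauge s [([325.6, 171.5], 0.94), ([325.5, 224.8], 0.76), ([166.9, 231.6], 0.74), ([369.0, 207.5], 0.58)]
gauge t [([184.6, 130.7], 0.81), ([311.9, 250.3], 0.8), ([146.0, 181.3], 0.75), ([226.3, 144.3], 0.74)]
needle_tip s [([309.8, 129.1], 0.68), ([337.0, 167.8], 0.66), ([304.3, 179.7], 0.65), ([128.8, 191.2], 0.64)]
needle_tip t [([121.0, 210.6], 0.98), ([221.1, 166.7], 0.83), ([319.8, 284.3], 0.78), ([176.3, 150.7], 0.63)]
tub s [([290.6, 258.5], 0.98)]
tub t []
cast s [([250.9, 293.3], 0.66), ([252.1, 189.5], 0.54)]
cast t [([328.7, 155.0], 0.57)]
modeller s [([252.2, 189.5], 0.86), ([291.8, 260.3], 0.62)]
modeller t [([211.1, 227.6], 0.57)]
[1146.2 -740.9  763.9]
[ 411.1  133.5 1158.4]
1.0 [ 261.6 -567.6  230.6] [3.1 0.7 0. ] [-0.4 -0.4  0.6]
```

View pics/s1.png

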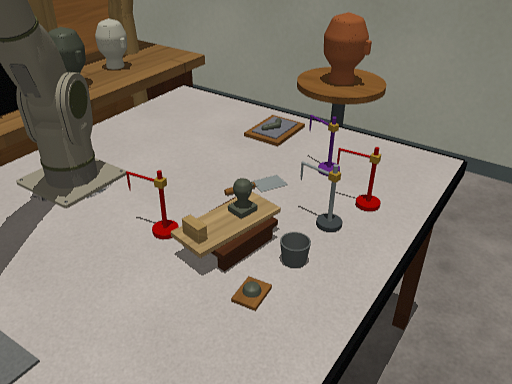

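View pics/t1.png

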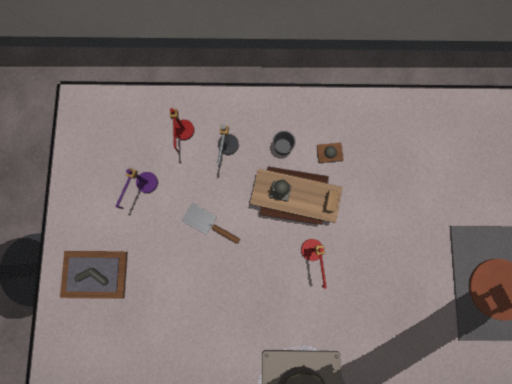

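The pictures show four needle gauges. In scene/top pixels they are:
- steel: (325,225)/(228,145)
- red: (166,231)/(312,250)
- red: (369,207)/(184,130)
- purple: (326,171)/(147,182)

The steel one fits, since it is not red or purple and stands at the board's outward end. I'll triangulate it and confirm in one crop.

```bash
python3 - <<'E'
from h import *
np.set_printoptions(precision=1,suppress=True)
a=manip.capture("scene");b=manip.capture("top")
def near(c,n,p):
    r=[x for x in manip.place_of(c,n)]
    r=[np.array(x["uv"]) for x in r if np.hypot(*(np.array(x["uv"])-p))<14]
    return r[0] if r else None
P={"board_grip":((196,227),(334,201)),"board_end":((266,200),(254,183)),"board":((226,222),(295,194)),"gauge":((325,225),(227,144)),"needle_tip":((304,180),(221,167))}
for n,(p,q) in P.items():
    u,v=near(a,n,p),near(b,n,q)
    if u is None or v is None: print(n,u,v);continue
    print(n,u,v,*tri([a,b],[u,v]))
st=[x["uv"] for x in manip.place_of(a,"stand")]; print("stand",[atz(a,u,0) for u in st])
print([atz(b,u,0) for u in((328.7,155),(283,146),(211,227))])
def crop(c,x0,y0,w,h,k): return cv2.resize(c["color"][y0:y0+h,x0:x0+w],None,fx=k,fy=k,interpolation=cv2.INTER_CUBIC)
cv2.imwrite("pics/c1.png",np.vstack([crop(a,160,150,200,120,4)[:, :],])[:480])
cv2.imwrite("pics/c2.png",crop(b,200,110,160,120,5))
E
```

```text
board_grip [194.9 226.3] [330.9 203. ] [547.5 -78.5 100.1] [2.9, 2.9]
board_end [265.9 200.3] [254.5 184.8] [602.1 142.   70.7] [0.4, 0.4]
board [226.9 221.4] [294.1 195.8] [569.3  21.2  63.1] [1.8, 1.8]
gauge [327.9 223.7] [227.9 144.4] [744.5 229.2   3.3] [1.6, 1.6]
needle_tip None [219.5 169.2]
stand [array([577.6,  17. ,   0. ])]
[array([714.7, -97.1,   0. ]), array([743.3,  51. ,   0. ]), array([478.4, 277.3,   0. ])]
```

View pics/c2.png

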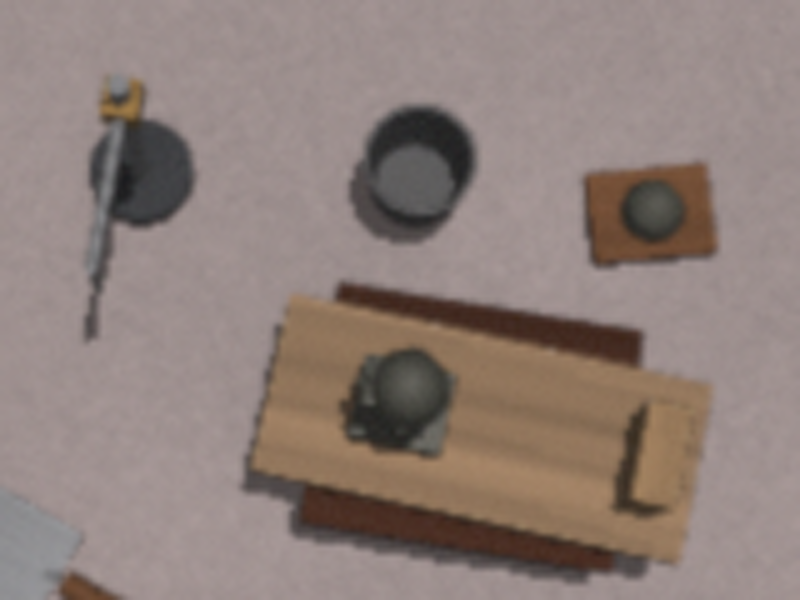

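View pics/c1.png

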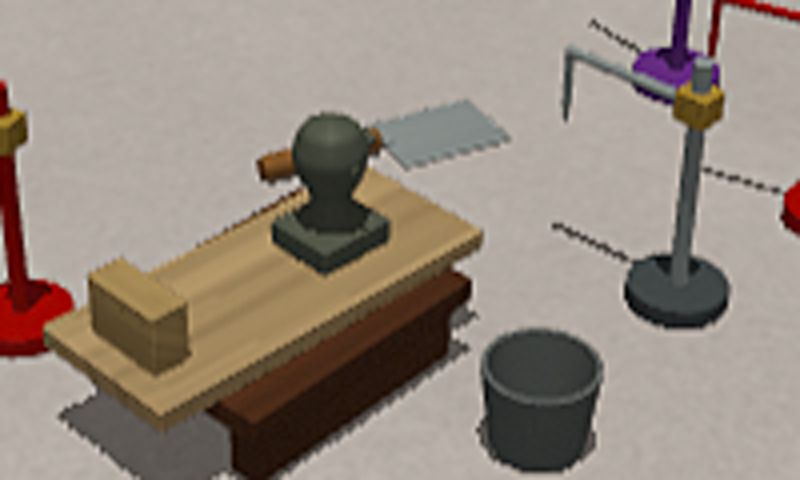

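The crops show the steel gauge's needle tip at scene (302,180.5) and top about (218.6,166). It sits just ahead of the board's outer end. Next I'll compute the board and stand geometry from the corners.

```bash
python3 - <<'E'
from h import *
from scipy.spatial.transform import Rotation as Ro
np.set_printoptions(precision=1,suppress=True)
b=manip.capture("top");a=manip.capture("scene")
T=lambda x,y:(200+x/5-.4,110+y/5-.4)
S=lambda x,y:(160+x/4-.4,150+y/4-.4)
A=lambda p,q:np.degrees(np.arctan2(-(q-p)[0],(q-p)[1]))  # yaw from +y
c=[atz(b,T(*p),75) for p in((292,297),(250,470),(710,382),(683,562))]; print("board corners",c)
end=(c[0]+c[1])/2; inn=(c[2]+c[3])/2
print("end",end,"inn",inn,"len",np.linalg.norm(end-inn),"yaw",A(inn,end))
s=[atz(b,T(*p),60) for p in((640,330),(340,285))]; print("stand +x edge",s,np.linalg.norm(s[0]-s[1]),"yaw",A(*s))
sc=[atz(a,S(*p),75) for p in((482,236),(160,415),(45,330))]; print("scene board corners +x out, +x in, -x in",sc, A(sc[1],sc[0]))
ss=[atz(a,S(*p),60) for p in((470,280),(250,422))]; print("scene stand +x edge",ss,A(ss[1],ss[0]),np.linalg.norm(ss[0]-ss[1]))
print("needle",tri([a,b],[S(567,122),T(92,280)]), atz(a,S(567,122),95), atz(b,T(92,280),95))
print("arm end", atz(b,T(95,270),170))
# grip top face
g=[atz(b,T(*p),117) for p in((648,402),(690,408),(635,500),(678,510))]; print("grip top",g,np.mean(g,0))
g=[atz(a,S(*p),117) for p in((90,275),(120,258),(187,302),(153,322))]; print("grip top scene",g,np.mean(g,0))
st=manip.get_state();R=Ro.from_rotvec(st["tcp_rot"]).as_matrix();np.set_printoptions(precision=3,suppress=True);print(R,st["position"],st["time"])
E
```

```text
board corners [array([649.4, 131.8,  75. ]), array([544.3, 155.7,  75. ]), array([ 600. , -118.6,   75. ]), array([492.4, -99.8,  75. ])]
end [596.9 143.7  75. ] inn [ 546.2 -109.2   75. ] len 257.95421078359936 yaw -11.330654149448664
stand +x edge [array([634.3, -80.4,  60. ]), array([660.5, 102.5,  60. ])] 184.71294118847152 yaw -8.153335700261259
scene board corners +x out, +x in, -x in [array([654.9, 125.7,  75. ]), array([ 598.8, -122. ,   75. ]), array([ 495.8, -100.6,   75. ])] -12.750851078972198
scene stand +x edge [array([662.7,  99.6,  60. ]), array([631.9, -84.8,  60. ])] -9.469649485136232 186.97119992970914
needle (array([650.4, 247.7,  96.4]), [4.1, 4.1]) [646.9 246.   95. ] [654.1 250.3  95. ]
arm end [642.7 240.5 170. ]
grip top [array([580.7, -73. , 117. ]), array([577.5, -97. , 117. ]), array([524.2, -64.3, 117. ]), array([518.7, -88.6, 117. ])] [550.3 -80.7 117. ]
grip top scene [array([522. , -86.9, 117. ]), array([525.2, -64.5, 117. ]), array([583.1, -75.7, 117. ]), array([ 579.2, -100.7,  117. ])] [552.4 -82.  117. ]
[[ 0.908  0.418  0.   ]
 [ 0.418 -0.908 -0.   ]
 [ 0.     0.    -1.   ]] [ 261.589 -567.642  230.577] 1.75
```

Working values:

| Item | Value |
|---|---|
| Stand yaw | about -9° |
| Board yaw | about -11.5° |
| Grip bar | (551.5, -80.5) |
| Board end | (597, 143) |
| Needle | (650, 247.5) |
| Slide | about 110 mm |
| Overhang at needle | about 141 mm, inside the stated 130–160 |

I'm moving above the bar.

>>> {"name": "apply_moves", "arguments": {
  "rows": "3.1 -2.15 0 0 0 0;3.1 -2.15 0 0 0 0;3.1 -2.15 0 0 0 0;3.1 -2.15 0 0 0 0;3.1 -2.15 0 0 0 0",
  "grip": 100,
  "newtons": 40
}}

```text
time: 2.25
position: [358.0, -403.8, 230.7]
tcp_rot: [3.068, 0.673, 0.0]
wrist_force: [1.3, -1.5, 0.5]
width: 87.2
gripper_force: 0.0
```

>>> {"name": "apply_moves", "arguments": {
  "rows": "3.1 -2.15 0 0 0 0;3.1 -2.15 0 0 0 0;3.1 -2.15 0 0 0 0;3.1 -2.15 0 0 0 0;3.1 -2.15 0 0 0 0"
}}

```text
time: 2.75
position: [453.7, -241.3, 230.8]
tcp_rot: [3.068, 0.673, 0.001]
wrist_force: [0.0, -0.0, -0.1]
width: 87.2
gripper_force: 0.0
```

>>> {"name": "apply_moves", "arguments": {
  "rows": "3.1 -2.15 0 0 0 0;3.1 -2.15 0 0 0 0;3.1 -2.15 0 0 0 0;3.1 -2.15 0 0 0 0;3.1 -2.15 0 0 0 0"
}}

```text
time: 3.25
position: [549.6, -78.8, 230.8]
tcp_rot: [3.068, 0.673, 0.001]
wrist_force: [-0.3, -0.9, 0.9]
width: 86.8
gripper_force: 0.0
```

>>> {"name": "apply_moves", "arguments": {
  "rows": "0 0 0 0 0 0.126;0 0 0 0 0 0.126;0 0 0 0 0 0.126;0 0 0 0 0 0.126;0 0 0 0 0 0.126"
}}

```text
time: 3.75
position: [548.9, -80.1, 230.6]
tcp_rot: [3.125, -0.319, 0.0]
wrist_force: [0.3, -0.1, 0.8]
width: 87.3
gripper_force: 0.0
```

```bash
python3 - <<'E'
from h import *
from scipy.spatial.transform import Rotation as Ro
np.set_printoptions(precision=3,suppress=True)
b=manip.capture("top");a=manip.capture("scene");s=manip.get_state()
R=Ro.from_rotvec(s["tcp_rot"]).as_matrix();print(s["time"],s["position"],R,s["qpos"],s["wrist_force"])
p=s["position"]
for t in((551.5,-80.5),):print("tool shift cm",R.T@(np.array([*t,140])-p)/10)
im=np.hstack([cv2.resize(c["color"][y:y+150,x:x+100],None,fx=4,fy=4) for c,x,y in((a,150,120),(b,280,120))])
cv2.imwrite("pics/n1.png",im)
E
```

```text
3.85 [548.956 -80.158 230.637] [[ 0.98  -0.199  0.   ]
 [-0.199 -0.98  -0.   ]
 [ 0.     0.    -1.   ]] [ 0.427  0.206 -0.417  1.632  0.086  1.321 -1.774] [-0.154  0.97   0.412]
tool shift cm [ 0.254 -0.019  9.064]
```

>>> {"name": "apply_moves", "arguments": {
  "rows": "0.25 0 2 0 0 0;0 0 2.5 0 0 0;0 0 2.5 0 0 0;0 0 2 0 0 0;0 0 1.2 0 0 0"
}}

```text
time: 4.35
position: [550.7, -80.6, 126.9]
tcp_rot: [-3.127, 0.305, 0.003]
wrist_force: [1.0, -0.5, 0.9]
width: 86.9
gripper_force: 0.0
```

```bash
python3 - <<'E'
from h import *
b=manip.capture("top");a=manip.capture("scene");s=manip.get_state()
print(s["time"],s["position"],s["wrist_force"])
im=np.hstack([cv2.resize(c["color"][y:y+140,x:x+100],None,fx=4,fy=4) for c,x,y in((a,150,150),(b,280,130))])
cv2.imwrite("pics/n2.png",im)
E
```

```text
4.45 [550.5234584  -80.59082103 127.17199159] [ 0.70599275 -0.66080145  0.2643319 ]
```

View pics/n2.png

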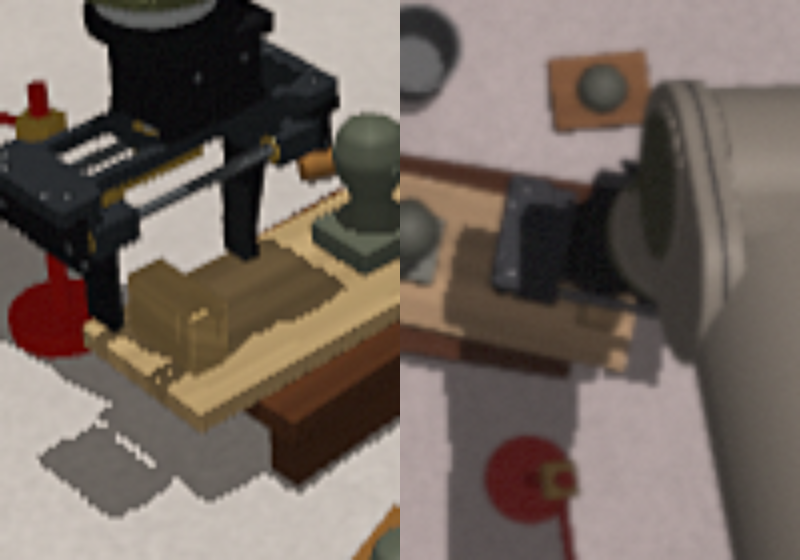

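The open fingers straddle the bar at crop (165,310), with one on each side along the board. The gripper is clear of the bust and of the red gauge. I'm descending and closing.

>>> {"name": "apply_moves", "arguments": {
  "rows": "0 0 1.2 0 0 0;0 0 1.2 0 0 0;0 0 0.8 0 0 0;0 0 0.6 0 0 0;0 0 0 0 0 0"
}}

```text
time: 4.95
position: [550.9, -80.6, 89.6]
tcp_rot: [-3.126, 0.31, 0.002]
wrist_force: [-0.1, 0.7, -0.3]
width: 87.0
gripper_force: 0.0
```

>>> {"name": "apply_moves", "arguments": {
  "rows": "0 0 0 0 0 0;0 0 0 0 0 0;0 0 0 0 0 0;0 0 0 0 0 0;0 0 0 0 0 0",
  "grip": 0,
  "newtons": 40
}}

```text
time: 5.45
position: [551.5, -80.7, 90.7]
tcp_rot: [3.126, -0.311, 0.001]
wrist_force: [0.6, 0.1, -0.6]
width: 55.1
gripper_force: 0.0
```

>>> {"name": "apply_moves", "arguments": {
  "rows": "0 0 0 0 0 0;0 0 0 0 0 0;0 0 0 0 0 0;0 0 0 0 0 0;0 0 0 0 0 0"
}}

```text
time: 5.95
position: [551.5, -80.6, 90.5]
tcp_rot: [-3.126, 0.311, -0.0]
wrist_force: [1.9, -0.5, -0.5]
width: 25.5
gripper_force: 40.0
```

>>> {"name": "apply_moves", "arguments": {
  "rows": "0 0 0.05 0 0 0;0 0 0.05 0 0 0;0 -0.3 0 0 0 0;0 -0.7 0 0 0 0;-0.04 -1 0 0 0 0"
}}

```text
time: 6.45
position: [555.4, -64.2, 90.5]
tcp_rot: [3.122, -0.316, 0.003]
wrist_force: [-0.6, -7.7, 7.8]
width: 25.4
gripper_force: 40.0
```

>>> {"name": "apply_moves", "arguments": {
  "rows": "-0.04 -1 0 0 0 0;-0.04 -1 0 0 0 0;-0.04 -0.7 0 0 0 0;0 -0.3 0 0 0 0;0 0 0 0 0 0"
}}

```text
time: 6.95
position: [560.4, -32.8, 90.5]
tcp_rot: [3.124, -0.312, 0.003]
wrist_force: [-1.6, -4.4, 7.4]
width: 25.9
gripper_force: 40.0
```

>>> {"name": "apply_moves", "arguments": {
  "rows": "0 -0.4 0 0 0 0;-0.04 -0.9 0 0 0 0;-0.04 -1 0 0 0 0;-0.04 -1 0 0 0 0;-0.04 -0.7 0 0 0 0"
}}

```text
time: 7.45
position: [566.8, 6.2, 90.5]
tcp_rot: [3.123, -0.313, 0.003]
wrist_force: [-1.2, -8.0, 8.2]
width: 25.9
gripper_force: 40.0
```

>>> {"name": "apply_moves", "arguments": {
  "rows": "0 -0.3 0 0 0 0;0 0 0 0 0 0;0 0 0 0 0 0;0 0 0 0 0 0;0 0 0 0 0 0"
}}

```text
time: 7.95
position: [567.4, 9.6, 90.5]
tcp_rot: [3.124, -0.313, 0.003]
wrist_force: [-0.3, -4.2, 7.6]
width: 26.0
gripper_force: 40.0
```

```bash
python3 - <<'E'
from h import *
np.set_printoptions(precision=1,suppress=True)
b=manip.capture("top");a=manip.capture("scene");s=manip.get_state()
print(s["time"],s["position"],s["wrist_force"],s["gripper_force"])
for c in(a,b):
  for n in("board_end","needle_tip"):print(n,[(np.round(r["uv"],1).tolist(),round(r["conf"],2)) for r in manip.place_of(c,n)])
cv2.imwrite("pics/e1.png",cv2.resize(a["color"][145:235,225:345],None,fx=6,fy=6,interpolation=cv2.INTER_CUBIC))
cv2.imwrite("pics/e2.png",cv2.resize(b["color"][115:205,200:320],None,fx=6,fy=6,interpolation=cv2.INTER_CUBIC))
E
```

```text
8.05 [567.4   9.6  90.5] [-1.  -4.4  7.8] 39.9683402152732
board_end [([289.7, 188.3], 0.84)]
needle_tip [([301.7, 180.8], 0.83), ([307.1, 128.0], 0.81), ([335.6, 167.1], 0.8), ([128.5, 191.3], 0.59), ([328.0, 223.7], 0.51), ([247.7, 189.4], 0.2)]
board_end [([224.6, 180.6], 0.74)]
needle_tip [([121.2, 209.1], 0.96), ([179.3, 149.9], 0.94), ([221.4, 168.6], 0.91), ([321.4, 283.4], 0.69)]
```

View pics/e1.png

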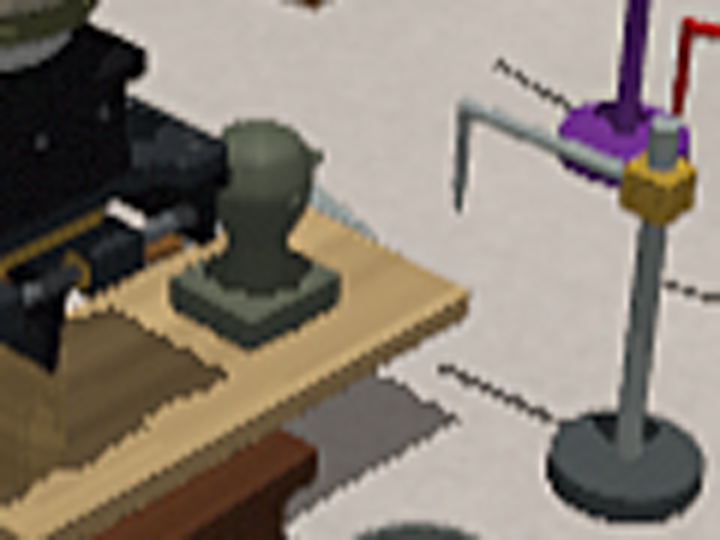

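View pics/e2.png

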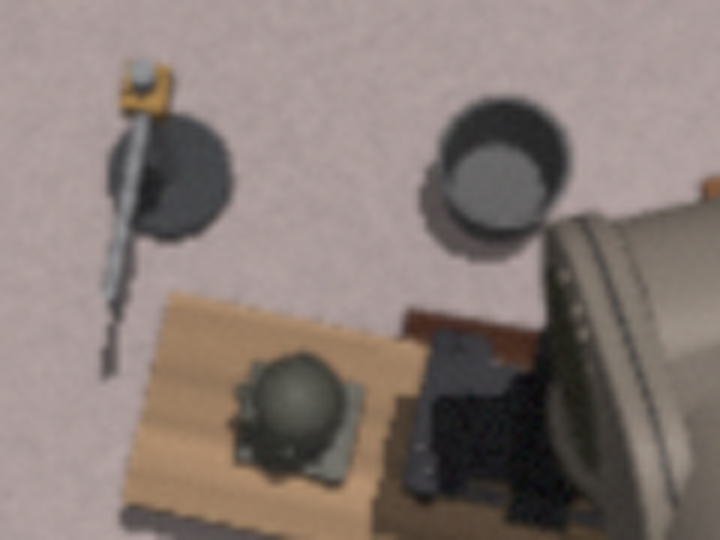

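The scene crop shows the needle tip at (459,210) and the board's outer corner at (470,290), still short of the needle. The top crop shows the end edge from (170,293) to (123,503). Computing how much is left.

```bash
python3 - <<'E'
from h import *
np.set_printoptions(precision=1,suppress=True)
b=manip.capture("top");a=manip.capture("scene")
S=lambda x,y:(225+x/6-.42,145+y/6-.42);T=lambda x,y:(200+x/6-.42,115+y/6-.42)
t=np.radians(9);uy=np.array([np.sin(t),np.cos(t),0]);ux=np.array([np.cos(t),-np.sin(t),0]);c0=np.array([573.5,20,0])
def sf(p):return np.array([(p-c0)@ux,(p-c0)@uy,p[2]])
ns=atz(a,S(459,210),95);nt=atz(b,(221,168.4),95)
print("needle scene/top-net",sf(ns),sf(nt),"tri",sf(tri([a,b],[S(459,210),(221,168.4)])[0]),tri([a,b],[S(459,210),(221,168.4)])[1])
print("gauge foot tri -100x",sf(tri([a,b],[S(625,467),T(172,178)])[0])-[100,0,0])
for k,(c,f) in{"arm end top":(b,T(110,298))}.items():print(k,sf(atz(c,f,165)))
for z in(95,170):print("proj needle in e2",(proj(b,[*ns[:2],z])-[200,115])*6)
print("corner scene",sf(atz(a,S(470,290),75)),"edge pt",sf(atz(a,S(320,205),75)))
e=[atz(b,T(170,293),75),atz(b,T(123,503),75)];print("top corners",sf(e[0]),sf(e[1]))
print("net end: ",sf(atz(a,(289.7,188.3),75)),sf(atz(b,(224.6,180.6),75)),sf(tri([a,b],[(289.7,188.3),(224.6,180.6)])[0]))
E
```

```text
needle scene/top-net [ 34.9 236.3  95. ] [ 36.8 229.8  95. ] tri [ 37.3 230.5  98.2] [1.6, 1.6]
gauge foot tri -100x [ 36.8 232.9   7.7]
arm end top [ 32.8 230.9 165. ]
proj needle in e2 [112.2 321.8]
proj needle in e2 [ 95.6 286.5]
corner scene [ 60.5 213.5  75. ] edge pt [-33.1 222.7  75. ]
top corners [ 59.4 214.7  75. ] [-49.4 218.6  75. ]
net end:  [ 21.2 207.1  75. ] [  5.8 215.   75. ] [  9.6 218.2  64.3]
```

About 15.5 mm remain: 14 by the top view and 18 by the scene view.

>>> {"name": "apply_moves", "arguments": {
  "rows": "0 -0.3 0 0 0 0;-0.04 -0.5 0 0 0 0;-0.03 -0.5 0 0 0 0;0 -0.25 0 0 0 0;0 0 0 0 0 0"
}}

```text
time: 8.85
position: [569.8, 24.4, 90.5]
tcp_rot: [3.124, -0.313, 0.003]
wrist_force: [-0.9, -6.3, 7.7]
width: 25.7
gripper_force: 40.0
```

```bash
python3 - <<'E'
from h import *
np.set_printoptions(precision=1,suppress=True)
b=manip.capture("top");a=manip.capture("scene");s=manip.get_state()
print(s["time"],s["position"],s["wrist_force"],s["gripper_force"])
g=lambda c,x,y:cv2.resize(c["color"][y:y+80,x:x+66],None,fx=6,fy=6,interpolation=cv2.INTER_CUBIC)
cv2.imwrite("pics/f.png",np.hstack([g(a,260,155),g(b,205,130)]))
E
```

```text
8.95 [569.8  24.5  90.6] [-0.6 -5.5  8. ] 39.974251706153154
```

View pics/f.png

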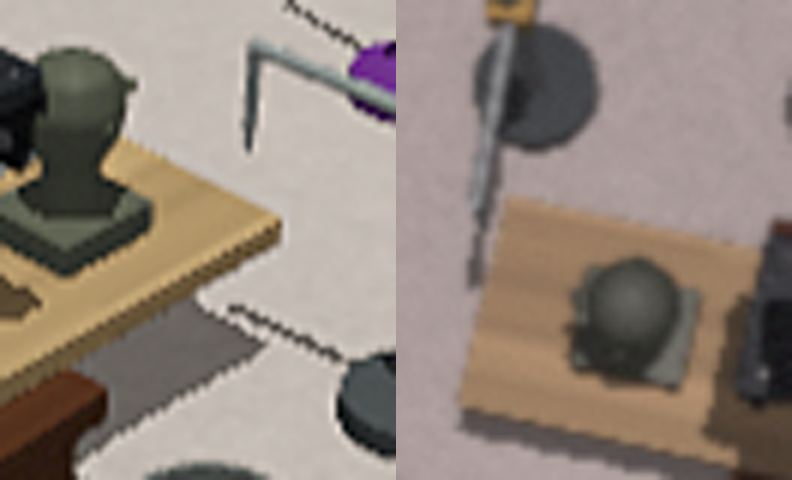

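The scene half shows the needle tip at (249,152) and the board corner at (282,222). The top half shows the end edge from (112,200) to (62,408). Computing the residual.

```bash
python3 - <<'E'
from h import *
np.set_printoptions(precision=1,suppress=True)
b=manip.capture("top");a=manip.capture("scene")
S=lambda x,y:(260+x/6-.42,155+y/6-.42);T=lambda x,y:(205+x/6-.42,130+y/6-.42)
t=np.radians(9);uy=np.array([np.sin(t),np.cos(t),0]);ux=np.array([np.cos(t),-np.sin(t),0]);c0=np.array([573.5,20,0])
def sf(p):return np.array([(p-c0)@ux,(p-c0)@uy,p[2]])
n=[sf(atz(a,S(249,152),95))]
for c in(a,b):
  r=[np.array(x["uv"]) for x in manip.place_of(c,"needle_tip")]
  print("net needle",[sf(atz(c,u,95)) for u in r if abs(sf(atz(c,u,95))[:2]-[36,232]).max()<20])
  r=[np.array(x["uv"]) for x in manip.place_of(c,"board_end")]
  print("net end",[sf(atz(c,u,75)) for u in r])
  r=[np.array(x["uv"]) for x in manip.place_of(c,"gauge")]
  print("net gauge",[sf(atz(c,u,0)) for u in r if abs(sf(atz(c,u,0))[:2]-[136,232]).max()<25])
print("needle scene",n,"corner",sf(atz(a,S(282,222),75)),"edge",sf(atz(a,S(115,135),75)))
print("top corners",sf(atz(b,T(112,200),75)),sf(atz(b,T(62,408),75)))
print("arm end top",[sf(atz(b,T(79,218),z)) for z in(160,170)])
s=manip.get_state();print(s["time"],s["position"],s["wrist_force"],s["gripper_force"],abs(s["qvel"]).max())
E
```

```text
net needle [array([ 30.8, 234.4,  95. ])]
net end [array([ 15. , 226.1,  75. ])]
net gauge [array([131.5, 224.6,   0. ])]
net needle [array([ 38.8, 230.1,  95. ])]
net end [array([ 10.7, 230.2,  75. ])]
net gauge [array([136.5, 239.6,   0. ])]
needle scene [array([ 36., 235.,  95.])] corner [ 63.5 225.3  75. ] edge [-37.2 231.1  75. ]
top corners [ 58.6 228.9  75. ] [-49.5 234.1  75. ]
arm end top [array([ 29.1, 231.2, 160. ]), array([ 27. , 229.8, 170. ])]
9.35 [569.8  24.4  90.5] [-1.  -6.6  8.8] 39.97344121802598 0.0015759993498411313
```

```bash
python3 - <<'E'
from h import *
np.set_printoptions(precision=1,suppress=True)
b=manip.capture("top");a=manip.capture("scene")
S=lambda x,y:(260+x/6-.42,155+y/6-.42);T=lambda x,y:(205+x/6-.42,130+y/6-.42)
E1=lambda x,y:(225+x/6-.42,145+y/6-.42);E2=lambda x,y:(200+x/6-.42,115+y/6-.42)
t=np.radians(9);uy=np.array([np.sin(t),np.cos(t),0]);ux=np.array([np.cos(t),-np.sin(t),0]);c0=np.array([573.5,20,0])
def sf(p):return np.array([(p-c0)@ux,(p-c0)@uy,p[2]])
print("top: post top",sf(atz(b,E2(143,71),181)),"foot",sf(atz(b,E2(172,178),10)))
for p in((138,130),(130,185),(122,235),(114,280)):print(" arm",[sf(atz(b,E2(*p),z)) for z in(163,170)])
print("scene: post top",sf(atz(a,E1(664,124),181)),"foot c",sf(atz(a,E1(625,463),10)),"joint",[sf(atz(a,E1(464,103),z)) for z in(163,170)])
print("tri post top",sf(tri([a,b],[E1(664,124),E2(143,71)])[0]),"joint",sf(tri([a,b],[E1(464,103),E2(110,285)])[0]))
print("tri corner",tri([a,b],[S(282,222),T(112,200)])[1],sf(tri([a,b],[S(282,222),T(112,200)])[0]))
im=b["color"][150:185,200:245];cv2.imwrite("pics/g.png",cv2.resize(im,None,fx=16,fy=16,interpolation=cv2.INTER_CUBIC))
for x in(33,37):
  for y in(228,232,236):
    w=c0+ux*x+uy*y
    print(x,y,[((proj(b,[*w[:2],z])-[200,150]+.5)*16).round() for z in(95,130,165)])
E
```

```text
top: post top [137.5 233.2 181. ] foot [136.3 232.7  10. ]
 arm [array([114.6, 233. , 163. ]), array([112.5, 232. , 170. ])]
 arm [array([ 87.8, 231.9, 163. ]), array([ 85.9, 230.9, 170. ])]
 arm [array([ 63.6, 231.2, 163. ]), array([ 61.9, 230.2, 170. ])]
 arm [array([ 41.9, 230.9, 163. ]), array([ 40.3, 229.9, 170. ])]
scene: post top [137.  231.3 181. ] foot c [136.7 232.6  10. ] joint [array([ 48.7, 215.2, 163. ]), array([ 56.1, 205. , 170. ])]
tri post top [137.  232.8 180.6] joint [ 39.5 232.  153.3]
tri corner [0.5, 0.5] [ 59.8 229.7  71.2]
33 228 [array([350., 324.]), array([331., 282.]), array([311., 237.])]
33 232 [array([328., 320.]), array([309., 278.]), array([289., 234.])]
33 236 [array([307., 317.]), array([287., 275.]), array([266., 230.])]
37 228 [array([354., 303.]), array([335., 260.]), array([316., 215.])]
37 232 [array([332., 299.]), array([313., 257.]), array([293., 211.])]
37 236 [array([311., 296.]), array([291., 253.]), array([270., 208.])]
```

View pics/g.png

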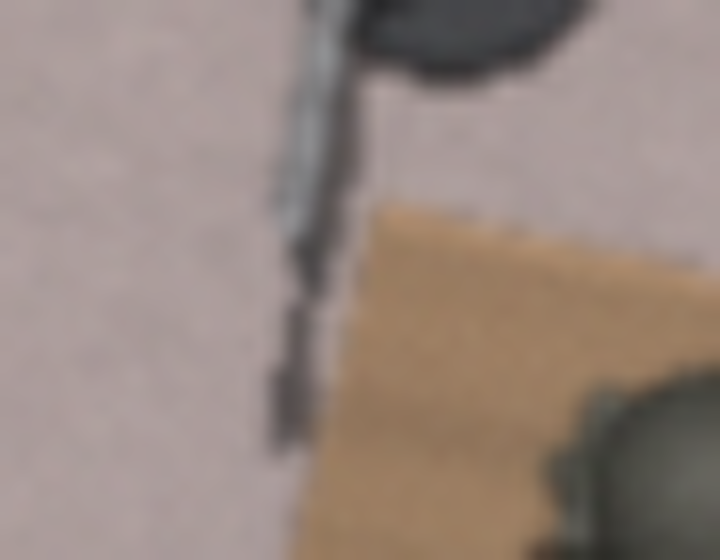

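In the zoom the needle tip is at (318,295), which puts y at about 233.5 to 234.5. The edge midpoint is at about 231, so I'll nudge 2.5 mm further out.

>>> {"name": "apply_moves", "arguments": {
  "rows": "0 -0.1 0 0 0 0;0 -0.15 0 0 0 0;0 0 0 0 0 0;0 0 0 0 0 0;0 0 0 0 0 0"
}}

```text
time: 9.95
position: [570.1, 26.1, 90.5]
tcp_rot: [3.123, -0.314, 0.003]
wrist_force: [-2.5, -9.1, 8.0]
width: 25.4
gripper_force: 40.0
```

```bash
python3 - <<'E'
from h import *
s=manip.get_state();print(s["time"],s["position"],s["wrist_force"],s["gripper_force"],abs(s["qvel"]).max())
if s["gripper_force"]>20 and s["wrist_force"][2]>2: print(manip.sign_off())
E
```

```text
9.95 [570.12853627  26.09455232  90.53723463] [-2.54419321 -9.07359385  8.03076363] 39.981586961075664 0.0019199443443350173
the job is handed in; nothing more can be done
None
```

I slid the board out until its outer end measured within about 2 mm of the needle tip (about 138 mm overhang), and handed the job in with the board still gripped at 40 N and pressed down at about 8 N; the hand-in gave no pass or fail.

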